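# Fit a brass ferrule to a chair leg from the parts tub

## Task

Fit the chair leg that stands foot-up in the clamp with its ferrule from the steel tub: tip the tub's loose lid up by its tab, lift it off and lay it flat in the middle of the cork mat, then take out the wider of the two brass ferrules and slide it over the spigot on top of the leg, keeping hold of it until it is right down on the shoulder. Then put the lid back on the tub, seated all round, with the small ferrule still inside, and leave everything else on the bench where it is.

Things in the scene. Friction and masses are not known exactly. Their poses are not given: they have to be found in the camera images.
- tub: Round open steel tub fixed to the bench on either side of the mat, 140 mm outer, 132 mm inner diameter, 56 mm high; origin at the centre of its underside, z up; inner floor 4 mm up. Starts closed by the lid, with the two ferrules standing upright inside, about 60 mm apart, each about 30 mm from the tub's axis.
- lid: Loose round aluminium lid: disc 146 mm dia, 5 mm thick; plug below it 123 mm dia, 6 mm deep, loose in the tub's mouth. Origin at the centre of the plug's underside, z up (50 mm above the tub's origin when seated). Upright tab on the disc: 8 mm thick along the lid's x, 32 mm wide along y, centred 61 mm from the axis along +x, 11 to 43 mm above the origin; it starts on the side away from the robot.
- ferrule: The wider brass ferrule, a plain tube open at both ends: 36 mm outer and 28 mm inner diameter, 42 mm long, about 70 g. Origin at the centre of its lower end, z along its axis.
- small_ferrule: The narrower brass ferrule, a plain tube 26 mm outer and 19 mm inner diameter, 42 mm long; origin at the centre of its lower end. It does not fit the leg and stays in the tub.
- leg_clamp: Wooden clamp fixed to the bench (board 130 x 100 mm along x, y; jaws 52 mm high) on the other side of the mat from the tub, holding a short dark chair leg upright, foot up. Origin under the board, on the leg's axis. Leg 42 to 47 mm thick up to a flat shoulder 85 mm above the bench; a spigot of 25 mm diameter rises from there to 126 mm, its top 5 mm bevelled to 17 mm diameter.
- shoulder (a point): Centre of the leg's shoulder, on the leg's axis, 85 mm above the bench, where the ferrule's lower end must come to rest; z up along the spigot.
- mat: Square cork mat fixed to the bench, 200 x 200 mm, 3 mm thick, between tub and clamp; origin at the centre of its underside.
- varnish: Bystander: amber glass varnish bottle, 52 mm in diameter, 120 mm high; origin at its foot.
- wax_tin: Bystander: round steel wax tin, 76 mm in diameter, 50 mm high; origin at its foot.
- glue: Bystander: white plastic glue bottle, 48 mm in diameter, 110 mm high; origin at its foot.
- screwdriver: Bystander: screwdriver lying on the bench beyond the mat, along its own x.
- brush: Bystander: brush lying on the bench beyond the mat, along its own x.
- offcut: Bystander: dark wooden offcut, 90 x 45 x 30 mm; origin under its centre.
- mallet: Bystander: hammer lying on the bench at the right, along its own x.
Not all that is in view belongs to the job. What is shaped like the lid but orange is not meant. What is shaped like the leg_clamp but orange is not meant.

How it is judged:
On the way, in this order (a step that is already met when the one before it is completed fails the run):
1. the lid is tipped up (more than 8 degrees) over the tub (angle between lid's own z axis and vertical above 0.14 rad and horizontal distance between lid and tub below 0.08 m), for 0.1 s.
2. the lid lies flat and released on the cork mat, its centre within 45 mm of the mat's (horizontal distance between lid and mat below 0.045 m and height (world z) of lid below 0.006 m and angle between lid's own z axis and vertical below 0.05 rad and contact force between the fingers and lid below 0.1 N), for 0.2 s.
3. the wide ferrule is on the spigot within 6 mm of the shoulder, still held by the fingers (horizontal distance between ferrule and shoulder below 0.004 m and z of ferrule in the frame of shoulder between -0.003 and 0.006 m and contact force between the fingers and ferrule above 0.5 N), for 0.1 s.
4. the lid is seated on the tub again (horizontal distance between lid and tub below 0.007 m and z of lid in the frame of tub between 0.046 and 0.053 m and angle between lid's own z axis and vertical below 0.04 rad), for 0.2 s.
At the end, for the whole second after the job is handed in: Wide ferrule round the spigot, lower end on the shoulder (2.5 mm in height, 4 mm sideways, tilt under 4.5 deg); lid seated on the tub (centred within 7 mm, height within 4 mm, tilt under 2.3 deg); small ferrule inside the tub; lid and ferrule at rest (all of step 4 and horizontal distance between ferrule and shoulder below 0.004 m and z of ferrule in the frame of shoulder between -0.003 and 0.0025 m and angle between ferrule's own z axis and vertical below 0.08 rad and linear speed of each of ferrule, lid below 0.02 m/s and horizontal distance between small_ferrule and tub below 0.06 m and height (world z) of small_ferrule below 0.03 m); the robot touches nothing.
It fails at once if a bystander is moved by more than 25 mm (distance of any of varnish, wax_tin, screwdriver, brush, glue, offcut, mallet from where it was at the start of the episode above 0.025 m).
It fails at once if the small ferrule leaves the tub (horizontal distance between small_ferrule and tub above 0.075 m).
It also fails if it takes over 72 s, if anything falls off the work surface, if the arm or the gripper's body presses on something with over 40 N, if the wrist force passes 120 N, or if a joint passes its speed limit or range.

## Robot

A 6-joint arm with a two-finger parallel gripper is mounted at the origin on the work surface. World frame = base frame: x ahead of the robot, y to its left, z up, the work surface at z = 0. Lengths are in m, angles in rad, forces in N, time in s.
With the tool pointing down it reaches from about 0.375 to 0.75 m from the base axis. Payload 9 kg.
Tool frame: the origin (TCP) lies midway between the tips of the shut fingers; the grasp point (between the pads) lies manip.pinch_z behind it (manip.pinch_z is the distance from the TCP to the grasp point, in m); z points along the fingers, y is the line along which they close (so a half turn about z gives the same grasp; the last joint's range is limited). The gripper opens to 85 mm and grips with 20 to 120 N. Pads are 22 mm wide; open, the fingers measure 114 mm over their backs; the gripper's body (76 mm by 85 mm) begins 54 mm behind the grasp point. The pads swing forward as they close: fully open they stand 13 mm farther back than shut.
Start: joints at [-1.497, 0.104, 0.097, 1.564, 0, 1.353], TCP at [0.173, -0.575, 0.231] pointing down, gripper open.
Joint ranges: [-2.99, 2.99], [-0.84, 1.86], [-1.1, 1.16], [-1.84, 2.11], [-1.51, 1.56], [-3.14, 3.14]. Speed limits (rad/s): [2.22, 2.22, 2.57, 3.14, 3.14, 3.14].

## Interface

Orientations are given as a unit quaternion [w, x, y, z].
In Python, from rig import manip, vision gives the robot as it stands.
- The arm moves only by the tool arm_command, never from a script. Its argument "motion" is a list that holds one entry, the list of rows, each a list of 7 numbers: the turn, a rotation vector about the tool's x, y, z in degrees, then the shift along the tool's x, y, z in mm, then the opening, from 0 (shut) to 1 (fully open). A call has 1 to 12 rows; each row shifts and turns the commanded pose from where the row before left it, along the tool's axes as they then stand; what a row does not reach is not made up. A row lasts 1/8 s, in which the tool goes at most 62.5 mm and 10.7 degrees, less where a joint would pass 70% of its speed; a pose out of reach is approached as far as the arm can. A call with a gripper value outside its range is refused whole. The fingers move at their own pace and stop on an object; the grip force is fixed at half the most. Time passes only in rows, so rows that do not move let the fingers close. It gives the time, the measured TCP pose, the force, the opening and the grip force at its end, in the units of the state.
- manip.read_state(): the state, without advancing time (a new reading comes with each control period).
- vision.grab_frame(name): name is "scene" or "top"; returns a dict with "image" (420x560x3 uint8, blue, green, red), "camera_matrix" (3x3 intrinsics, pixels), "k1" (the pictures are not rectified: a ray, as slopes to the right and down, at radius r is drawn at 1 + k1 r^2 times it, then the intrinsics apply), "origin" and "orientation" of the camera in the world. Camera axes: x right, y down, z forward; pixel columns grow to the right and rows downward; lengths in m; the calibration is good to about 2 mm. A picture is of the moment at which its call begins. There is no depth.
- manip.hand_in(): hands the job in; it is judged then, once.
Trained networks look in a picture, given as the dict that the camera call returned (one of the last four; its "shot" number tells which), for a name from the list of things; names that differ only in an ending like _2 or _b are one class to them, and where a whole thing is asked for, a point or a joint stands for the part that bears it (a point fixed in the world has none). Each returns a list of dicts, best first, with "p" (0 to 1); they miss things now and then, are a little off and sometimes report something else, mostly with a low value. They report only what shows in the picture. A call takes as long as a camera call. They do not tell look-alikes from the thing itself.
- vision.spot_in(picture, name): "bbox" ([left, top, width, height] in pixels, round what is visible of it).
The state is a dict: "time_s": time; "joint_positions": joint angles; "joint_velocities": joint speeds; "tau": joint torques, N m; "position": TCP position; "orientation": TCP orientation; "ft_force": force on the tool from outside, world axes, zero at the start; "torque": the same for the moment, N m; "gripper_width": finger opening in m; "gripper_force": force on a finger pad.
Only numpy, scipy, OpenCV 4.12 (cv2) and the standard library are available. Lean on these libraries where they do the work, as an engineer would, in place of code of your own. Each camera call takes 0.05 s, during which the arm holds its last target. There are 200 camera calls.

## Working session

There is one attempt and no reset: what is moved stays moved. The work goes in short steps, Python scripts to look and compute and a tool call to move; the robot and the scene stay as the last step left them, time stands still between calls to the robot, and variables do not carry over. Pictures are saved under pics/ and viewed, at most 10 in all, crops included, and the job is handed in when it is done.

Besides the shell and the picture viewer there is one more tool, called after "Emit:" as name(argument=value, ...), one argument or row to a line, values as JSON. arm_command: Moves the arm, as the interface text tells. Its arguments: {"type":"object","properties":{"motion":{"type":"array","items":{"type":"array","items":{"type":"array","items":{"type":"number"}}}}},"required":["motion"]}

```bash
ls; mkdir -p pics; cat > h.py <<'E'
import numpy as np, cv2
from scipy.spatial.transform import Rotation as R
from rig import manip, vision
def rot(q): return R.from_quat([q[1],q[2],q[3],q[0]]).as_matrix()
def ray(f,u,v):
    K=np.array(f["camera_matrix"]); d=np.array([(u-K[0,2])/K[0,0],(v-K[1,2])/K[1,1]])
    s=d.copy()
    for _ in range(20): s=d/(1+f["k1"]*(s@s))
    r=rot(f["orientation"])@np.array([s[0],s[1],1]); return np.array(f["origin"]),r/np.linalg.norm(r)
def atz(f,u,v,z):
    o,d=ray(f,u,v); return o+d*(z-o[2])/d[2]
def tri(f,p,g,q):
    a,b=ray(f,*p); c,d=ray(g,*q)
    s=np.linalg.lstsq(np.stack([b,-d],1),c-a,rcond=None)[0]
    P,Q=a+s[0]*b,c+s[1]*d; return (P+Q)/2,np.linalg.norm(P-Q)
def proj(f,X):
    p=rot(f["orientation"]).T@(np.array(X)-f["origin"]); s=p[:2]/p[2]; s=s*(1+f["k1"]*(s@s)); K=np.array(f["camera_matrix"])
    return K[0,0]*s[0]+K[0,2],K[1,1]*s[1]+K[1,2]
E
python3 - <<'E'
from h import *
print(manip.pinch_z, manip.read_state())
fs={}
for n in("scene","top"):
    f=vision.grab_frame(n); fs[n]=f; print(n,f["origin"],f["orientation"],f["k1"],np.array(f["camera_matrix"]).tolist())
    cv2.imwrite(f"pics/{n}0.png",f["image"])
    for t in["tub","lid","leg_clamp","mat","varnish","wax_tin","glue","screwdriver","brush","offcut","mallet"]:
        print(t,[([round(x) for x in d["bbox"]],round(d["p"],2)) for d in vision.spot_in(f,t)[:3]])
E
```

```text
pics
0.0187 {'time_s': 0.0, 'joint_positions': array([-1.49670924e+00,  1.04699108e-01,  9.64321467e-02,  1.56394654e+00,
       -3.39856287e-05,  1.35315516e+00]), 'joint_velocities': array([ 6.24584184e-04,  4.57390435e-04, -1.89276523e-03, -8.08538658e-04,
       -3.72069038e-05, -9.28592402e-04]), 'tau': array([ 6.27323680e-04, -5.56928766e+01,  5.03648973e+01,  1.66113797e-02,
       -2.99523026e-04, -1.12177310e-05]), 'position': array([ 0.17256955, -0.57426171,  0.23050204]), 'orientation': array([-7.07980834e-04,  9.89380427e-01,  1.45347406e-01,  3.38675410e-05]), 'ft_force': array([ 0.43864955, -0.54914688,  0.73450937]), 'torque': array([-0.0204405 , -0.01869795,  0.01595041]), 'gripper_force': 0.0, 'gripper_width': 0.08535332006046396}
scene [ 1.56089933 -0.02965201  1.01786286] [-0.28498815  0.63717468  0.6576185  -0.2834221 ] 0.028737469580401697 [[442.0572546065379, 0.0, 276.99999951376526], [0.0, 442.0572546065379, 210.29461208236359], [0.0, 0.0, 1.0]]
tub [([346, 208, 46, 26], 0.86), ([184, 194, 34, 46], 0.74)]
lid [([348, 190, 47, 29], 0.79), ([384, 164, 42, 28], 0.
[... 412 characters left out ...]
 [([137, 162, 26, 52], 0.65)]
top [ 0.42605803 -0.02993935  1.69597458] [-0.02859399  0.71268163 -0.70034166  0.02808632] -0.06610155708488615 [[488.2029874439964, 0.0, 281.2733478107004], [0.0, 488.2029874439964, 206.72172007167418], [0.0, 0.0, 1.0]]
tub []
lid [([174, 208, 45, 44], 0.73), ([133, 267, 38, 39], 0.72), ([312, 148, 22, 20], 0.66)]
leg_clamp [([325, 247, 40, 45], 0.87), ([342, 194, 30, 43], 0.6)]
mat [([246, 207, 61, 58], 0.87)]
varnish [([227, 150, 17, 16], 0.68)]
wax_tin [([314, 146, 22, 23], 0.78)]
glue [([165, 151, 15, 18], 0.47)]
screwdriver [([275, 166, 26, 4], 0.7)]
brush [([242, 134, 54, 14], 0.95)]
offcut [([370, 150, 10, 27], 0.82)]
mallet [([393, 230, 32, 74], 0.81)]
```

```bash
python3 - <<'E'
from h import *
a=cv2.imread("pics/scene0.png")[140:310,120:440]; b=cv2.imread("pics/top0.png")[120:320,110:440]
cv2.imwrite("pics/s1.png",cv2.resize(a,None,fx=2.5,fy=2.5,interpolation=cv2.INTER_CUBIC)); cv2.imwrite("pics/t1.png",cv2.resize(b,None,fx=2.4,fy=2.4,interpolation=cv2.INTER_CUBIC))
E
```

```text
(no output)
```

View pics/s1.png

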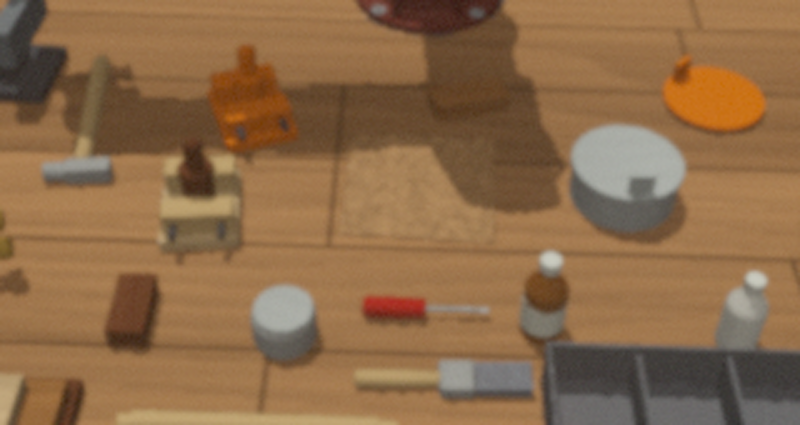

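View pics/t1.png

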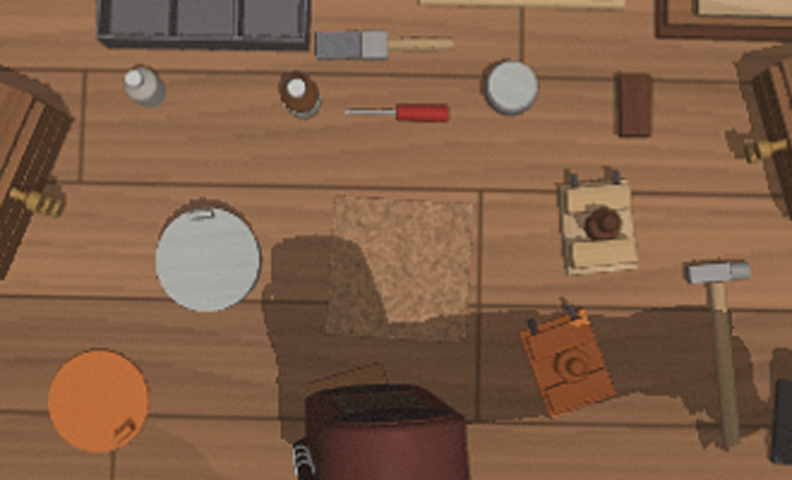

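The enlarged crops show the look-alikes:
- **Lids:** the grey lid on the tub is at top px (196,230), with its tab at (194,209). The orange disc at (152,286) lies on the bench, so it's the decoy.
- **Clamps:** the wooden clamp with the dark leg is at top px (361,213) and scene px (199,217). The orange one, at top (346,270) and scene (221,180), is the decoy.

Next I'll fit model circles to sub-pixel precision.

```bash
cat >> h.py <<'E'
def avg(n,k=3):
    fs=[vision.grab_frame(n) for _ in range(k)]; f=dict(fs[-1]); f["g"]=np.mean([x["image"].astype(float) for x in fs],0); return f
from scipy.ndimage import map_coordinates
from scipy.optimize import minimize
def edge(f,c,r,ch,s=1.0,th=np.linspace(0,2*np.pi,90,endpoint=False)):
    "mean outward step of channel combination across the projected horizontal circle at c"
    img=f["g"]@np.array(ch,float); o=[]
    c=np.array(c)
    d=np.stack([np.cos(th),np.sin(th),0*th],1)
    P=np.array([proj(f,c+r*x) for x in d]); n=P-np.array(proj(f,c)); n/=np.linalg.norm(n,axis=1)[:,None]
    a=P+s*n; b=P-s*n
    A=map_coordinates(img,[a[:,1],a[:,0]],order=1); B=map_coordinates(img,[b[:,1],b[:,0]],order=1)
    return A-B
def fit(fs,c0,r,ch,free=(0,1),sign=None,s=1.0,th=np.linspace(0,2*np.pi,90,endpoint=False),clip=60):
    def cost(p):
        c=np.array(c0,float)
        for i,k in enumerate(free): c[k]+=p[i]/1000
        v=0
        for f in fs:
            e=edge(f,c,r,ch,s,th); e=e*sign if sign else np.abs(e); v-=np.mean(np.clip(e,-clip,clip))
        return v
    best=None
    n=len(free)
    for d in np.array(np.meshgrid(*[[-6,0,6]]*n)).reshape(n,-1).T:
        m=minimize(cost,d,method="Nelder-Mead",options=dict(xatol=.05,fatol=.01,initial_simplex=np.vstack([d]+[d+4*np.eye(n)[i] for i in range(n)])))
        if best is None or m.fun<best.fun: best=m
    c=np.array(c0,float)
    for i,k in enumerate(free): c[k]+=best.x[i]/1000
    return c,-best.fun
def save(f,n): 
    import pickle; pickle.dump(f,open(n,"wb"))
E
python3 - <<'E'
from h import *
S=avg("scene"); T=avg("top"); save((S,T),"st0.pkl")
print("mat", [atz(T,u,v,.003).round(4) for u,v in[(246,207),(307,265)]])
c0=atz(T,196,230,.061); print(c0)
g=[.33,.33,.33]; sat=[1,0,-1]
for ch in(g,sat):
    print("T",fit([T],c0,.073,ch)); print("S",fit([S],c0,.073,ch)); print("TS z free",fit([S,T],c0,.073,ch,free=(0,1,2)))
print("two-view spigot approx",tri(S,(198,199),T,(361,213)))
c1=atz(T,361,213,.1); print(c1)
def mosaic(f,c,w,h,k):
    u,v=map(int,c); a=f["g"][v-h:v+h,u-w:u+w].clip(0,255).astype("uint8"); return cv2.resize(a,(2*w*k,2*h*k),interpolation=cv2.INTER_CUBIC)
a=np.hstack([mosaic(T,proj(T,c0),25,25,8),mosaic(S,proj(S,c0),25,25,8)])[:300*2]
b=np.hstack([mosaic(T,(361,213),25,25,8),mosaic(S,(199,215),25,25,8)])
cv2.imwrite("pics/m1.png",cv2.resize(np.vstack([a,b]),(600,600)))
print([ [int(x) for x in proj(T,c0)],[int(x) for x in proj(S,c0)] ])
E
```

```text
mat [array([0.559 , 0.0952, 0.003 ]), array([ 0.362 , -0.1198,  0.003 ])]
[0.47410061 0.25699822 0.061     ]
T (array([0.4809751 , 0.25768668, 0.061     ]), np.float64(56.11411345814292))
S (array([0.47835797, 0.26097357, 0.061     ]), np.float64(35.504334560503835))
TS z free (array([0.48130323, 0.25817131, 0.06357713]), np.float64(89.0865892453186))
T (array([0.48140265, 0.25608139, 0.061     ]), np.float64(48.365150480430316))
S (array([0.47659725, 0.26145167, 0.061     ]), np.float64(28.771701951066905))
TS z free (array([0.48152225, 0.25617762, 0.0654835 ]), np.float64(72.41518147513919))
two-view spigot approx (array([ 0.53718012, -0.28751051,  0.11465236]), np.float64(0.0004669658947732852))
[ 0.53818338 -0.2896596   0.1       ]
[[196, 230], [369, 203]]
```

View pics/m1.png

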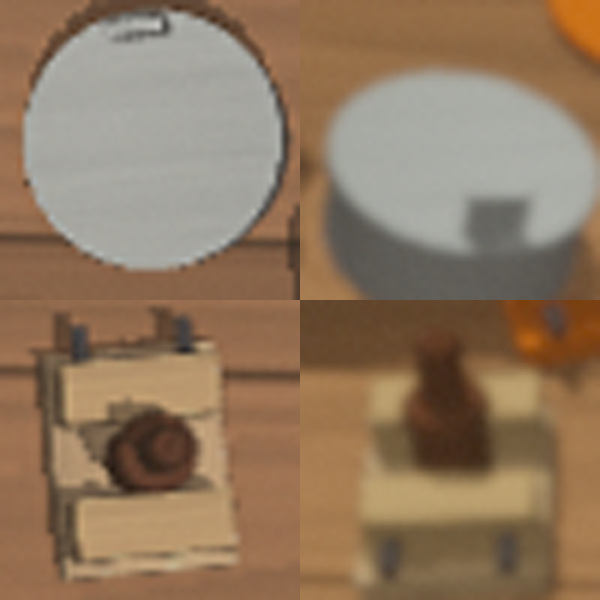

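The crops give these positions:
- **Lid:** the disc is centred near top px (196.3,227.7), with the tab top near (194,208.7).
- **Spigot:** its tip is near top px (363.6,211.9) and scene px (197,195.5).

Next I'll work out the first moves.

```bash
cat >> h.py <<'E'
def go(pos,yaw=None,st=None):
    "tool-frame shift (mm) and tool-z turn (deg) to reach a downward pose; yaw = world angle of tool x, deg"
    st=st or manip.read_state(); M=rot(st["orientation"]); p=st["position"]
    cur=np.degrees(np.arctan2(M[1,0],M[0,0]))
    tilt=np.degrees(np.arccos(-M[2,2]))
    print("t",round(st["time_s"],2),"p",p.round(4),"yaw",round(cur,1),"tilt",round(tilt,2),"F",st["ft_force"].round(1),"w",round(st["gripper_width"],4))
    if pos is not None:
        a=np.radians(cur if yaw is None else yaw); X=np.array([np.cos(a),np.sin(a),0]);Z=np.array([0,0,-1.]);Y=np.cross(Z,X)
        d=(np.array(pos)-p)*1000
        print("turn z",None if yaw is None else round((cur-yaw+180)%360-180,1),"shift (after turn)",(np.stack([X,Y,Z])@d).round(1),"rotvec fix",np.degrees(R.from_matrix(M.T@np.stack([X,Y,Z],1)).as_rotvec()).round(2))
E
python3 - <<'E'
from h import *; import pickle
S,T=pickle.load(open("st0.pkl","rb"))
tab=atz(T,194.1,208.7,.093); c=np.array([.481,.257]); d=tab[:2]-c
print("tab",tab,d,np.degrees(np.arctan2(d[1],d[0])),np.hypot(*d))
print("tab tri",tri(S,(369-25+(500-300)/6,203-25+200/6),T,(194.1,208.7)))
print("spig tip",tri(S,(197,195.5),T,(363.6,211.9)),atz(T,363.6,211.9,.126),atz(S,197,195.5,.126))
a=np.arctan2(d[1],d[0]); t=c+.061*np.array([np.cos(a),np.sin(a)]); print(t)
go([.45,-.2,.23],np.degrees(a)+90)
E
```

```text
tab [0.54327296 0.25984632 0.093     ] [0.06227296 0.00284632] 2.6170037615993533 0.06233797000731345
tab tri (array([0.54404318, 0.26446463, 0.08954411]), np.float64(0.00791459559577284))
spig tip (array([ 0.53945901, -0.29084592,  0.13103277]), np.float64(0.004253831723692522)) [ 0.54006212 -0.29383793  0.126     ] [ 0.53387358 -0.29012437  0.126     ]
[0.54193638 0.25978523]
t 1.5 p [ 0.1726 -0.5747  0.2313] yaw 16.7 tilt 0.01 F [-0.8 -0.1 -1.2] w 0.0856
turn z -75.9 shift (after turn) [361.6 294.2   1.3] rotvec fix [ 1.00e-02  1.00e-02 -7.59e+01]
```

Emit:
arm_command(
  motion=[
    [[0,0,-9.5,46.6,-29.1,0,1],[0,0,-9.5,50.8,-21,0,1],[0,0,-9.5,53.6,-12.4,0,1],[0,0,-9.5,55,-3.4,0,1],[0,0,-9.5,54.7,5.7,0,1],[0,0,-9.5,53,14.7,0,1],[0,0,-9.5,49.8,23.2,0,1],[0,0,-9.5,45.3,31.2,0,1],[0,0,0,60,12,0,1],[0,0,0,60,12,0,1],[0,0,0,60,12,0,1],[0,0,0,60,12,0,1]],
  ],
)

```text
time_s: 3.0
position: [0.4995, -0.0001, 0.2315]
orientation: [0.0, 0.69, 0.724, 0.0]
ft_force: [0.4, 0.5, 1.0]
gripper_width: 0.0854
gripper_force: 0.0
```

```bash
python3 -c "
from h import *
go([.542,.26,.12],92.7)"
```

```text
t 3.0 p [ 4.995e-01 -1.000e-04  2.315e-01] yaw 92.7 tilt 0.05 F [0.4 0.5 1. ] w 0.0854
turn z 0.0 shift (after turn) [257.8  54.7 111.5] rotvec fix [0.04 0.02 0.01]
```

Emit:
arm_command(
  motion=[
    [[0,0,0,51.6,11,15,1],[0,0,0,51.6,11,15,1],[0,0,0,51.6,11,15,1],[0,0,0,51.6,11,15,1],[0,0,0,51.4,11,15,1],[0,0,0,0,0,35,1],[0,0,0,0,0,30,1],[0,0,0,0,0,25,1],[0,0,0,0,0,0,1]],
  ],
)

```text
time_s: 4.12
position: [0.5405, 0.2577, 0.0642]
orientation: [-0.001, 0.69, 0.724, -0.002]
ft_force: [-0.6, 0.6, 0.2]
gripper_width: 0.0854
gripper_force: 0.0
```

```bash
python3 -c "
from h import *
go([.542,.26,.066],92.7)
S=avg('scene',1);T=avg('top',1)
a=S['image'][150:250,310:430];b=T['image'][180:280,150:270]
cv2.imwrite('pics/g1.png',cv2.resize(np.hstack([a,b]),(792,330),interpolation=cv2.INTER_CUBIC))"
```

```text
t 4.12 p [0.5405 0.2577 0.0642] yaw 92.7 tilt 0.23 F [-0.6  0.6  0.2] w 0.0854
turn z 0.0 shift (after turn) [ 2.2  1.6 -1.8] rotvec fix [-0.22  0.05  0.02]
```

View pics/g1.png

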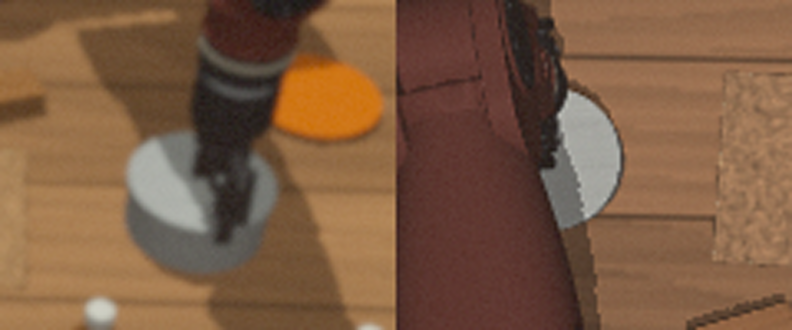

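The scene view (left) shows the fingers straddling the tab at crop px (228,190). In the top view the arm hides the tub. I'll close the fingers.

Emit:
arm_command(
  motion=[
    [[0,0,0,0,0,0,0],[0,0,0,0,0,0,0],[0,0,0,0,0,0,0],[0,0,0,0,0,0,0],[0,0,0,0,0,0,0]],
  ],
)

```text
time_s: 4.85
position: [0.5424, 0.258, 0.0665]
orientation: [0.0, 0.69, 0.724, 0.0]
ft_force: [-0.8, -1.1, 3.0]
gripper_width: 0.0068
gripper_force: 60.2
```

Emit:
arm_command(
  motion=[
    [[-3,0,0,0,-0.5,-6.9,0],[-3,0,0,0,-0.5,-6.9,0],[-3,0,0,0,-0.5,-6.9,0],[-3,0,0,0,-0.5,-6.9,0],[-2,0,0,0,-0.3,-4.6,0],[0,0,0,0,0,0,0],[0,0,0,0,3,-14.6,0],[0,0,0,0,3,-14.6,0],[0,0,0,0,4,-19.4,0],[0,0,0,0,4,-19.4,0]],
  ],
)

```text
time_s: 6.1
position: [0.5342, 0.2578, 0.1694]
orientation: [0.084, 0.685, 0.718, 0.089]
ft_force: [-0.1, 0.3, 0.0]
gripper_width: 0.0069
gripper_force: 59.5
```

```bash
python3 -c "
from h import *
go([.542,.26,.2],92.7)
S=avg('scene',1)
a=S['image'][130:250,300:440]
cv2.imwrite('pics/g2.png',cv2.resize(a,(560,480),interpolation=cv2.INTER_CUBIC))"
```

```text
t 6.1 p [0.5342 0.2578 0.1694] yaw 92.7 tilt 14.05 F [-0.1  0.3  0. ] w 0.0069
turn z 0.0 shift (after turn) [  1.9   7.9 -30.6] rotvec fix [ 1.405e+01 -1.000e-02  1.000e-02]
```

View pics/g2.png

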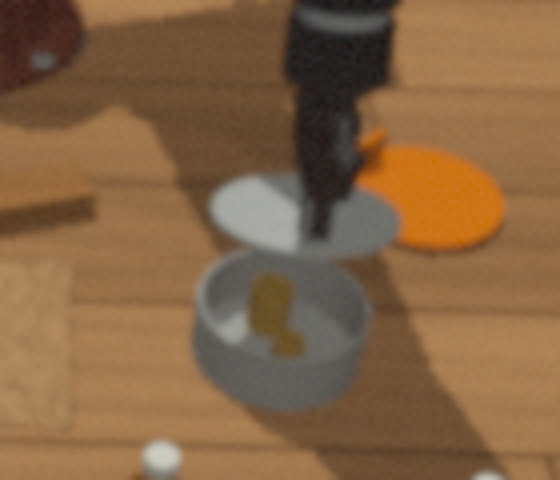

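The lid hangs tilted about 14° clear of the tub. Inside, the two ferrules stand upright, wide at crop px (270,300) and small at (288,343). Next I'll carry the lid to the mat.

Emit:
arm_command(
  motion=[
    [[3.5,0,0,-30,-3,0,0],[3.5,0,0,-45,-3,0,0],[3.5,0,0,-45,-3,0,0],[3.5,0,0,-45,-4,0,0],[0,0,0,-45,-4,10,0],[0,0,0,-40,-4,20,0],[0,0,0,-16,-4,30,0],[0,0,0,0,0,30,0],[0,0,0,0,0,20,0],[0,0,0,0,0,0,0]],
  ],
)

```text
time_s: 7.4
position: [0.5207, -0.009, 0.0544]
orientation: [-0.001, 0.69, 0.724, -0.001]
ft_force: [0.0, 0.4, -0.3]
gripper_width: 0.0067
gripper_force: 59.2
```

```bash
python3 -c "
from h import *
go([.5215,-.009,.0195],92.7)
T=avg('top',1);S=avg('scene',1);print('ferr',[([round(x,1) for x in d['bbox']],d['p']) for d in vision.spot_in(T,'ferrule')+vision.spot_in(T,'small_ferrule')])
u=T['image'][195:265,160:230]
a=S['image'][150:250,220:320];b=T['image'][190:290,230:330]
cv2.imwrite('pics/g3.png',np.hstack([cv2.resize(x,(260,260),interpolation=cv2.INTER_CUBIC) for x in(a,b,u)]))"
```

```text
t 7.4 p [ 0.5207 -0.009   0.0544] yaw 92.7 tilt 0.15 F [ 0.   0.4 -0.3] w 0.0067
turn z 0.0 shift (after turn) [-0.   0.8 34.9] rotvec fix [-0.14 -0.04  0.01]
ferr [([309.5, 143.5, 23.7, 26.0], 0.75), ([194.9, 233.3, 2.8, 8.4], 0.44), ([195.2, 216.7, 7.6, 1.2], 0.56), ([226.5, 151.1, 18.2, 17.1], 0.43)]
```

View pics/g3.png

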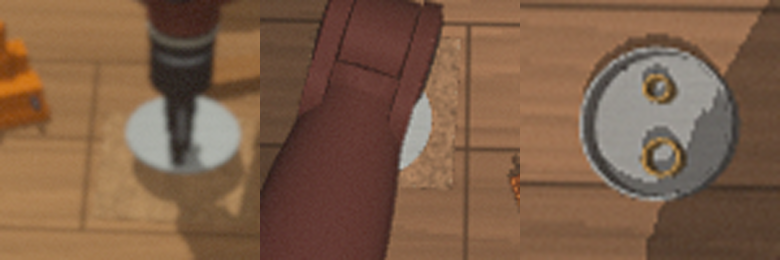

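The scene view shows the lid level above the mat. The top view shows both ferrules in the tub, wide at about (198.1,236.9) and small at (196.8,218.3). I'll lower the lid and release it.

Emit:
arm_command(
  motion=[
    [[0,0,0,0,0,17,0],[0,0,0,0,0,13,0],[0,0,0,0,0,6,0],[0,0,0,0,0,0,0]],
  ],
)

```text
time_s: 8.1
position: [0.5214, -0.009, 0.0195]
orientation: [-0.0, 0.69, 0.724, -0.0]
ft_force: [-2.6, 1.6, 5.7]
gripper_width: 0.0071
gripper_force: 60.1
```

Emit:
arm_command(
  motion=[
    [[0,0,0,0,0,0,1],[0,0,0,0,0,0,1],[0,0,0,0,0,0,1],[0,0,0,0,0,0,1],[0,0,0,0,0,-40,1],[0,0,0,0,0,-60,1],[0,0,0,0,0,-60,1],[0,0,0,30,-20,-30,0.8],[0,0,0,55,-20,0,0.7],[0,0,0,0,0,0,0.7]],
  ],
)

```text
time_s: 9.35
position: [0.4769, 0.0765, 0.2104]
orientation: [0.0, 0.689, 0.725, 0.001]
ft_force: [0.4, -1.0, -0.7]
gripper_width: 0.0597
gripper_force: 0.0
```

```bash
python3 - <<'E'
from h import *
import pickle
S=avg("scene");T=avg("top"); save((S,T),"st1.pkl")
tb=atz(T,197.3,228.3,.056); print("tub rough",tb)
g=[.33,.33,.33]
w0=atz(T,198.1,236.9,.046); s0=atz(T,196.8,218.3,.046); print("w",w0,"s",s0)
brass=[-1,.5,.5]
for ch in(g,brass,[1,0,-1]):
  print("w fit",fit([T],w0,.018,ch,s=.7),"s",fit([T],s0,.013,ch,s=.7),"tub",fit([T],tb,.070,ch))
go([*w0[:2],.2],None)
E
```

```text
tub rough [0.4800458  0.25365807 0.056     ]
w [0.45135854 0.25179845 0.046     ] s [0.51423607 0.258123   0.046     ]
w fit (array([0.45043389, 0.24938225, 0.046     ]), np.float64(26.71694480431909)) s (array([0.51240706, 0.2550982 , 0.046     ]), np.float64(33.676788918814715)) tub (array([0.48477847, 0.25414671, 0.056     ]), np.float64(25.54967090444003))
w fit (array([0.45115203, 0.25387159, 0.046     ]), np.float64(27.436932721210614)) s (array([0.5148048 , 0.26029491, 0.046     ]), np.float64(30.7129468575448)) tub (array([0.48146068, 0.25740979, 0.056     ]), np.float64(22.36083643278064))
w fit (array([0.45115497, 0.25384809, 0.046     ]), np.float64(34.55226277345836)) s (array([0.51466925, 0.26000841, 0.046     ]), np.float64(36.034698861116226)) tub (array([0.48153018, 0.25728897, 0.056     ]), np.float64(31.437955962504883))
t 9.65 p [0.4779 0.073  0.2092] yaw 92.6 tilt 0.03 F [ 0.5 -0.7 -0.9] w 0.0596
turn z None shift (after turn) [179.8 -18.3   9.2] rotvec fix [-0.03  0.01 -0.  ]
```

Emit:
arm_command(
  motion=[
    [[0,0,-10.35,20.3,-0.2,0,0.7],[0,0,-10.35,20,3.4,0,0.7],[0,0,-10.35,19.1,7,0,0.7],[0,0,-10.35,17.5,10.3,10,0.7],[0,0,-10.35,15.4,13.3,15,0.7],[0,0,-10.35,12.7,15.8,20,0.7],[0,0,-10.35,9.7,17.8,20,0.7],[0,0,-10.35,6.3,19.3,20,0.7],[0,0,-10.35,2.8,20.1,15,0.7],[0,0,0,0,0,0,0.7]],
  ],
)

```text
time_s: 10.9
position: [0.4663, 0.2562, 0.1079]
orientation: [-0.001, -0.051, 0.999, -0.0]
ft_force: [0.6, -0.5, 0.2]
gripper_width: 0.0599
gripper_force: 0.0
```

```bash
python3 -c "
from h import *
go([.4512,.2535,.014],185.8)"
```

```text
t 10.9 p [0.4663 0.2562 0.1079] yaw -174.1 tilt 0.17 F [ 0.6 -0.5  0.2] w 0.0599
turn z 0.1 shift (after turn) [15.3 -1.2 93.9] rotvec fix [-0.03 -0.17  0.09]
```

Emit:
arm_command(
  motion=[
    [[0,0,0,15.3,-1.2,0,0.7],[0,0,0,0,0,0,0.7],[0,0,0,0,0,30,0.7],[0,0,0,0,0,30,0.7],[0,0,0,0,0,20,0.7],[0,0,0,0,0,14,0.7],[0,0,0,0,0,0,0.7]],
  ],
)

```text
time_s: 11.78
position: [0.4519, 0.253, 0.0149]
orientation: [-0.001, -0.051, 0.999, -0.0]
ft_force: [0.0, -0.1, 0.5]
gripper_width: 0.0597
gripper_force: 0.0
```

Emit:
arm_command(
  motion=[
    [[0,0,0,0,0,0,0],[0,0,0,0,0,0,0],[0,0,0,0,0,0,0],[0,0,0,0,0,0,0]],
  ],
)

```text
time_s: 12.28
position: [0.4531, 0.2537, 0.0169]
orientation: [0.001, -0.051, 0.999, 0.0]
ft_force: [-0.1, -0.3, 5.9]
gripper_width: 0.0336
gripper_force: 60.0
```

Emit:
arm_command(
  motion=[
    [[0,0,0,0,0,-30,0],[0,0,0,0,0,-50,0],[0,0,0,0,0,-50,0],[0,0,0,0,0,-53,0],[0,0,0,-2.9,-40,0,0],[0,0,0,-2.9,-60,0,0],[0,0,0,-2.9,-60,0,0],[0,0,0,-2.9,-60,0,0],[0,0,0,-2.9,-60,0,0],[0,0,0,-2.9,-60,0,0],[0,0,0,-2.9,-60,0,0],[0,0,0,-2.9,-50,0,0]],
  ],
)

```text
time_s: 13.78
position: [0.5211, -0.1942, 0.1988]
orientation: [0.0, -0.051, 0.999, -0.0]
ft_force: [0.9, 0.1, -0.2]
gripper_width: 0.0335
gripper_force: 59.8
```

```bash
python3 -c "
from h import *
go([.539,-.2925,.19],185.8)"
```

```text
t 13.78 p [ 0.5211 -0.1942  0.1988] yaw -174.2 tilt 0.04 F [ 0.9  0.1 -0.2] w 0.0335
turn z 0.0 shift (after turn) [ -7.9 -99.6   8.8] rotvec fix [-0.03  0.03  0.01]
```

Emit:
arm_command(
  motion=[
    [[0,0,0,-4,-50,4,0],[0,0,0,-4,-49.6,5,0],[0,0,0,0,0,0,0],[0,0,0,0,0,0,0]],
  ],
)

```text
time_s: 14.28
position: [0.5391, -0.2896, 0.1895]
orientation: [-0.0, -0.051, 0.999, 0.0]
ft_force: [-0.4, 0.4, -0.3]
gripper_width: 0.0338
gripper_force: 60.0
```

```bash
python3 - <<'E'
from h import *
S=avg("scene",4);T=avg("top",1);save((S,T),"st2.pkl")
st=manip.read_state(); go([.539,-.2925,.19],185.8)
p=st["position"]
print("S tcp",proj(S,p),"ferr bottom",proj(S,p-[0,0,.0125]),"T",proj(T,p))
a=S["g"][150:240,150:240].clip(0,255).astype("uint8"); b=T["g"][165:255,320:410].clip(0,255).astype("uint8")
cv2.imwrite("pics/g4.png",np.hstack([cv2.resize(x,(400,400),interpolation=cv2.INTER_CUBIC) for x in(a,b)]))
E
```

```text
t 14.53 p [ 0.5395 -0.2892  0.1901] yaw -174.1 tilt 0.05 F [-0.7  0.1 -1.2] w 0.0335
turn z 0.1 shift (after turn) [ 0.8 -3.3  0.1] rotvec fix [-0.03  0.03  0.14]
S tcp (np.float64(194.66276673671246), np.float64(180.36646671032895)) ferr bottom (np.float64(195.13542167161066), np.float64(183.6360296885279)) T (np.float64(365.5686514262612), np.float64(210.62401001500228))
```

View pics/g4.png

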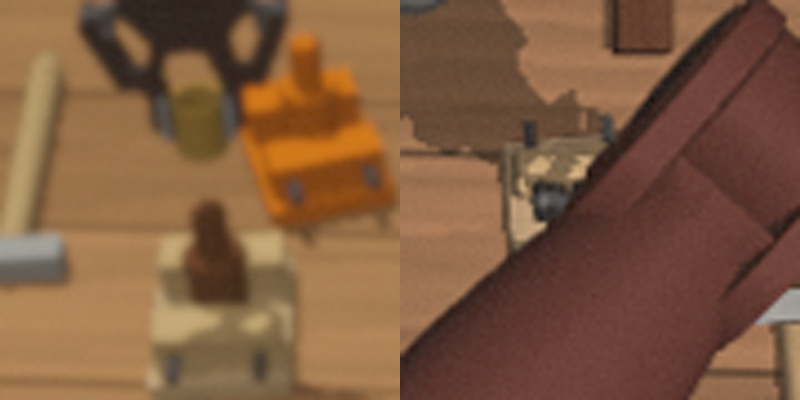

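The scene crop shows the ferrule held upright at about (199,120) and the spigot tip at (209,205). So the ferrule has to move in world +y as seen in the image; the top view is blocked by the arm. I'll measure this numerically.

```bash
python3 - <<'E'
from h import *; import pickle
S,T=pickle.load(open("st2.pkl","rb")); G=S["g"]
np.set_printoptions(linewidth=200)
print("ferrule R-B cols 184..206"); 
for r in range(168,190,2): print(r,(G[r,184:207,2]-G[r,184:207,0]).round().astype(int))
print("spigot R cols 186..208")
for r in range(192,216,2): print(r,G[r,186:209,2].round().astype(int))
S0,_=pickle.load(open("st0.pkl","rb"))
print("before")
for r in range(192,212,2): print(r,S0["g"][r,186:209,2].round().astype(int))
for z in(.19,.177,.126,.1,.085): print(z,np.round(proj(S,[.5395,-.2892,z]),2))
print("d/dx,dy per mm",np.array(proj(S,[.5405,-.2892,.12]))-proj(S,[.5395,-.2892,.12]),np.array(proj(S,[.5395,-.2882,.12]))-proj(S,[.5395,-.2892,.12]))
E
```

```text
ferrule R-B cols 184..206
168 [18 21 32 54 70 81 87 85 84 87 88 87 89 88 80 60 38 22 20 22 34 55 63]
170 [ 21  16  20  41  67  82  85  81  74  73  72  74  78  81  81  64  37  21  21  44  94 137 161]
172 [ 25  13  13  26  51  65  66  63  65  70  68  70  72  69  64  45  24  13  16  42  99 150 178]
174 [ 35  16  10  19  43  62  68  69  72  72  72  74  73  70  63  43  21  13  12  28  78 134 162]
176 [ 40  20  10  15  32  53  66  71  72  73  72  70  68  65  60  42  24  13  12  24  51  88 111]
178 [ 55  32  18  14  24  48  64  67  70  69  70  70  68  66  60  50  30  16  18  42  82 109 110]
180 [ 74  64  45  31  31  46  63  68  70  68  68  69  68  66  65  55  38  31  42  76 118 146 144]
182 [ 83  80  74  68  68  67  68  70  70  69  70  70  70  68  66  61  61  66  74  86 109 140 157]
184 [ 81  82  81  80  80  78  76  72  70  70  70  68  69  68  68  68  73  77  81  84  93 119 154]
186 [ 80  80  80  81  81  81  80  79  77  76  76  75  77  78  77  79  80  80  80  82  84 100 131]
188 [ 81  81  81  81  80  82  81  80  82  81  81  81  80  81  80  82  80  81  82  81  81  86 103]
spigot R cols 186..
[... 1638 characters left out ...]
8  87 115 132 138 140 142 143 141 134]
202 [154 154 156 155 158 154 145 120  86  70  70  68  67  67  76 101 125 141 153 159 161 164 164]
204 [179 184 185 186 183 174 154 122  89  71  68  67  66  65  71  84 104 127 149 169 183 188 188]
206 [177 185 187 184 172 148 123 104  86  74  71  67  66  67  68  75  91 102 116 144 171 184 187]
208 [176 179 182 174 156 128 110 106  99  87  78  73  71  70  72  74  80  81  93 122 152 166 171]
210 [147 143 142 136 123 104  90  91  93  89  87  81  76  75  73  73  69  68  76 100 117 122 124]
0.19 [194.66 180.4 ]
0.177 [195.15 183.8 ]
0.126 [197.01 196.7 ]
0.1 [197.92 203.03]
0.085 [198.44 206.61]
d/dx,dy per mm [-0.05148421  0.21333539] [0.324779   0.00889545]
```

```bash
python3 - <<'E'
from h import *; import pickle
np.set_printoptions(linewidth=220)
S0,T0=pickle.load(open("st0.pkl","rb"));S1,T1=pickle.load(open("st1.pkl","rb"));S2,_=pickle.load(open("st2.pkl","rb"))
for n,T in(("T0",T0),("T1",T1)):
  for r,z in((.0125,.121),(.0085,.126),(.021,.085)):
    for ch in([0,0,1],[.33]*3): 
        c,v=fit([T],[.540,-.292,z],r,ch,s=.7,sign=1); print(n,r,z,ch[2],c.round(4),round(v,1))
G=S2["g"]
print("vertical profiles B,G,R rows 180..190, cols 193-196")
print(G[180:192,193:197].mean(1).round().astype(int).T)
print("spigot rows 190..202 cols 195-198"); print(G[190:203,195:199].mean(1).round().astype(int).T)
print("S1 spigot"); print(S1["g"][190:203,195:199].mean(1).round().astype(int).T)
T=T1["g"]; print("T1 R rows 202..220, cols 352..372"); print(T[202:221,352:373,2].round().astype(int))
E
```

```text
T0 0.0125 0.121 1 [ 0.552  -0.2812  0.121 ] 23.7
T0 0.0125 0.121 0.33 [ 0.5512 -0.2833  0.121 ] 19.9
T0 0.0085 0.126 1 [ 0.5539 -0.2849  0.126 ] 26.9
T0 0.0085 0.126 0.33 [ 0.5415 -0.3026  0.126 ] 23.8
T0 0.021 0.085 1 [ 0.5351 -0.286   0.085 ] 30.5
T0 0.021 0.085 0.33 [ 0.5356 -0.2861  0.085 ] 28.4
T1 0.0125 0.121 1 [ 0.5519 -0.2812  0.121 ] 23.6
T1 0.0125 0.121 0.33 [ 0.5512 -0.2831  0.121 ] 20.1
T1 0.0085 0.126 1 [ 0.5548 -0.2866  0.126 ] 27.2
T1 0.0085 0.126 0.33 [ 0.5413 -0.3028  0.126 ] 24.4
T1 0.021 0.085 1 [ 0.5352 -0.2861  0.085 ] 30.4
T1 0.021 0.085 0.33 [ 0.5356 -0.2863  0.085 ] 28.3
vertical profiles B,G,R rows 180..190, cols 193-196
[[ 40  40  39  40  42  48  59  70  75  74  74  73]
 [ 83  83  83  84  85  91 100 110 115 115 113 112]
 [108 108 108 109 111 120 135 149 156 156 154 152]]
spigot rows 190..202 cols 195-198
[[ 73  72  73  71  64  52  41  34  31  28  30  31  28]
 [113 111 111 110 101  82  64  54  50  47  48  47  46]
 [154 152 152 150 141 120  99  86  79  75  74  73  72]]
S1 spigot
[[ 71  70  68  69  62  52  44  38  33  33  30  29  27]
 [110 108 107 106  98  81  
[... 1071 characters left out ...]
84]
 [117  95  51  66  88 102  85  53  55  70  86  87  90  94  87  80 101 157 190 188 189]
 [112  80  52  65  89 102  92  57  54  59  73  87  91  90  79  82 124 171 191 188 189]
 [155  71  50  55  79 103  99  82  52  55  59  69  73  73  85  94 122 174 191 189 189]
 [185 154  46  54  73  94  98  95  74  62  64  69  78  87  99 102 147 193 192 187 189]
 [188 176  92  53  58  78  97  99  97  95  95  96  95  99  96  97 119 137 165 191 190]
 [155 177 108  61  51  62  79  92 101  99  98  98  95  90  96 108 118 120 126 161 190]
 [122 136 125 110  69  52  58  65  72  80  84  79  74  83  99 107 116 131 139 154 176]
 [105  97 102 105  99  95 109 121 127 137 137 157 176 173 173 171 171 174 174 174 178]]
```

```bash
python3 - <<'E'
from h import *; import pickle
np.set_printoptions(linewidth=220)
S2,T2=pickle.load(open("st2.pkl","rb")); S=S2;G=S["g"]
print("rows 158..190 R/G/B mean cols 192-195")
for r in range(158,190): print(r,G[r,192:196].mean(0).round().astype(int)[::-1], end=";")
p=np.array([.5395,-.2892,.1771])
for nm,dx,dz in(("bot front",.018,0),("bot back inner",-.014,0),("top front",.018,.042),("top back",-.018,.042)): print(nm,np.round(proj(S,p+[dx,0,dz]),2))
print("pads? tips: tcp",proj(S,[.5395,-.2892,.19]))
# known-fixed check: mat corners & bench objects via T vs S
E
```

```text
rows 158..190 R/G/B mean cols 192-195
158 [49 38 32];159 [51 39 32];160 [61 46 35];161 [93 68 47];162 [129  94  62];163 [152 112  73];164 [158 117  75];165 [159 118  77];166 [159 119  76];167 [158 119  72];168 [153 117  66];169 [136 105  53];170 [117  90  44];171 [108  84  40];172 [105  80  36];173 [106  82  37];174 [112  86  39];175 [115  89  42];176 [112  86  40];177 [109  84  39];178 [109  83  39];179 [109  83  39];180 [109  84  40];181 [109  84  41];182 [109  84  40];183 [109  84  39];184 [113  86  43];185 [122  92  49];186 [137 102  61];187 [150 110  70];188 [156 115  74];189 [156 115  74];bot front [194.16 187.62]
bot back inner [195.89 180.83]
top front [192.51 176.44]
top back [194.53 168.88]
pads? tips: tcp (np.float64(194.65500415386234), np.float64(180.39748697675387))
```

Emit:
arm_command(
  motion=[
    [[0,0,0,-0.5,-1.7,15,0],[0,0,0,0,0,15,0],[0,0,0,0,0,12,0],[0,0,0,0,0,6,0],[0,0,0,0,0,4,0],[0,0,0,0,0,4,0],[0,0,0,0,0,4,0],[0,0,0,0,0,0,0]],
  ],
)

```text
time_s: 15.52
position: [0.5404, -0.2918, 0.1295]
orientation: [0.001, -0.051, 0.999, -0.0]
ft_force: [4.3, -0.5, -2.6]
gripper_width: 0.034
gripper_force: 59.9
```

```bash
python3 - <<'E'
from h import *
go(None); print(manip.read_state()["torque"])
S=avg("scene",2)
cv2.imwrite("pics/g5.png",cv2.resize(S["g"][150:240,150:240].clip(0,255).astype("uint8"),(540,540),interpolation=cv2.INTER_CUBIC))
E
```

```text
t 15.53 p [ 0.5404 -0.2918  0.1295] yaw -174.1 tilt 0.06 F [ 4.3 -0.5 -2.6] w 0.034
[-0.16155425 -0.90427291 -0.04848902]
```

Emit:
arm_command(
  motion=[
    [[0,0,0,-1.2,0,0,0],[0,0,0,0,0,3,0],[0,0,0,0,0,3,0],[0,0,0,0,0,3,0],[0,0,0,0,0,0,0]],
  ],
)

```text
time_s: 16.25
position: [0.5409, -0.2915, 0.1201]
orientation: [-0.0, -0.051, 0.999, 0.0]
ft_force: [0.9, -0.2, -0.1]
gripper_width: 0.0336
gripper_force: 60.0
```

View pics/g5.png

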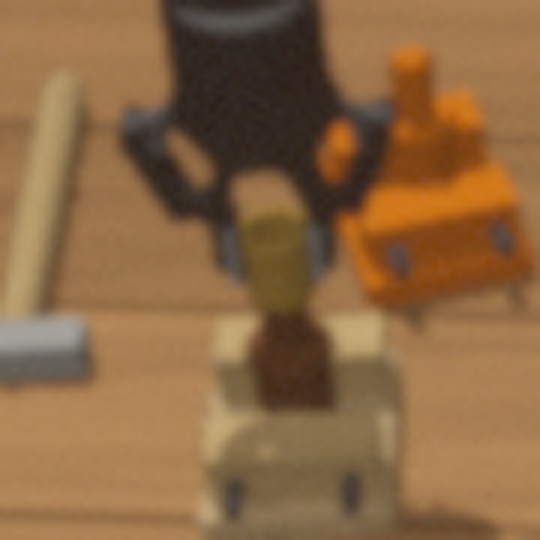

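The ferrule at (275,260) is over the spigot with the leg just below it, and the forces are small. I'll slide it down to the shoulder.

Emit:
arm_command(
  motion=[
    [[0,0,0,0,0,4,0],[0,0,0,0,0,4,0],[0,0,0,0,0,4,0],[0,0,0,0,0,4,0],[0,0,0,0,0,3,0],[0,0,0,0,0,3,0],[0,0,0,0,0,0,0],[0,0,0,0,0,0,0]],
  ],
)

```text
time_s: 17.25
position: [0.5412, -0.2916, 0.0987]
orientation: [0.0, -0.051, 0.999, -0.0]
ft_force: [-1.1, 0.4, -0.5]
gripper_width: 0.0338
gripper_force: 60.1
```

Emit:
arm_command(
  motion=[
    [[0,0,0,0,0,1,0],[0,0,0,0,0,1,0],[0,0,0,0,0,0,0],[0,0,0,0,0,0,0]],
  ],
)

```text
time_s: 17.75
position: [0.5413, -0.2917, 0.0979]
orientation: [0.0, -0.051, 0.999, -0.0]
ft_force: [-2.9, 2.6, 8.3]
gripper_width: 0.0336
gripper_force: 61.1
```

Emit:
arm_command(
  motion=[
    [[0,0,0,0,0,0,0.7],[0,0,0,0,0,0,0.7],[0,0,0,0,0,0,0.7],[0,0,0,0,0,-15,0.7],[0,0,0,0,0,-30,0.7],[0,0,0,0,0,-50,0.7],[0,0,10.4,0,20,-10,1],[0,0,10.4,0,30,0,1],[0,0,10.4,0,30,0,1],[0,0,10.4,0,30,0,1],[0,0,10.4,0,30,0,1],[0,0,10.4,0,0,0,1]],
  ],
)

```text
time_s: 19.25
position: [0.5805, -0.1596, 0.2028]
orientation: [0.001, 0.475, 0.88, 0.0]
ft_force: [0.4, -0.2, -0.4]
gripper_width: 0.0854
gripper_force: 0.0
```

```bash
python3 - <<'E'
from h import *
go([.5214,-.009,.15],92.7)
T=avg("top",2);S=avg("scene",2);save((S,T),"st3.pkl")
c0=[.4605,-.012,.014]
print("lid T",fit([T],c0,.073,[.33]*3),"S",fit([S],c0,.073,[.33]*3))
a=S["g"][165:245,165:325].clip(0,255).astype("uint8");b=T["g"][180:280,230:390].clip(0,255).astype("uint8")
cv2.imwrite("pics/g6.png",np.vstack([cv2.resize(a,(560,280),interpolation=cv2.INTER_CUBIC),cv2.resize(b,(560,320),interpolation=cv2.INTER_CUBIC)]))
E
```

```text
t 19.25 p [ 0.5805 -0.1596  0.2028] yaw 123.3 tilt 0.07 F [ 0.4 -0.2 -0.4] w 0.0854
turn z 30.6 shift (after turn) [153.2 -52.   52.8] rotvec fix [ 0.06  0.04 30.56]
lid T (array([ 0.4605, -0.005 ,  0.014 ]), np.float64(21.06068945245014)) S (array([ 0.45741632, -0.00185829,  0.014     ]), np.float64(24.51165741177962))
```

View pics/g6.png

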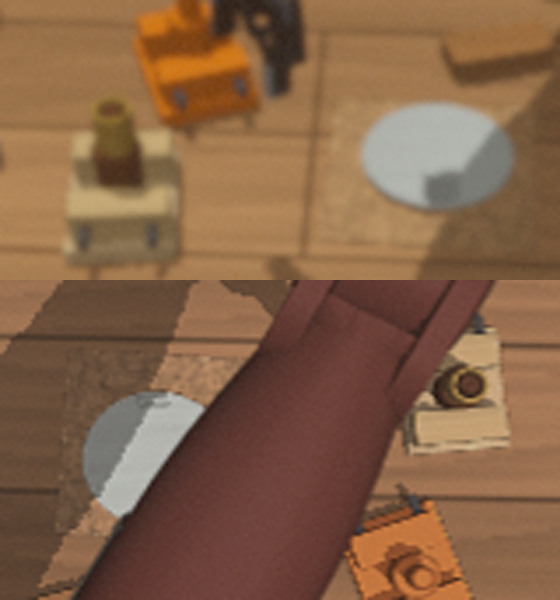

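The top half shows the brass ferrule on the leg with the spigot tip inside it, at (113,110). The lid lies flat on the mat at (438,155), with its tab at (443,187). Next I'll go back for the lid.

Emit:
arm_command(
  motion=[
    [[0,0,10.2,0,0,0,1],[0,0,10.2,0,0,0,1],[0,0,10.2,0,0,0,1],[0,0,0,51,-17.3,15,1],[0,0,0,51,-17.3,30,1],[0,0,0,51.2,-17.4,35,1],[0,0,0,0,0,30,1],[0,0,0,0,0,0,1],[0,0,0,0,0,0,1]],
  ],
)

```text
time_s: 20.58
position: [0.5213, -0.0133, 0.0941]
orientation: [0.001, 0.689, 0.725, 0.0]
ft_force: [-0.0, -0.4, 0.3]
gripper_width: 0.0854
gripper_force: 0.0
```

```bash
python3 -c "
from h import *
go([.5214,-.009,.0197],92.7)"
```

```text
t 20.57 p [ 0.5213 -0.0133  0.0941] yaw 92.9 tilt 0.1 F [-0.  -0.4  0.3] w 0.0854
turn z 0.2 shift (after turn) [ 4.2  0.3 74.4] rotvec fix [0.09 0.04 0.2 ]
```

Emit:
arm_command(
  motion=[
    [[0,0,0.2,4.2,0.3,25,1],[0,0,0,0,0,30,1],[0,0,0,0,0,19.5,1],[0,0,0,0,0,0,1],[0,0,0,0,0,0,1]],
  ],
)

```text
time_s: 21.2
position: [0.5219, -0.0089, 0.0199]
orientation: [0.001, 0.691, 0.723, 0.001]
ft_force: [-0.0, 0.2, 0.2]
gripper_width: 0.0855
gripper_force: 0.0
```

Emit:
arm_command(
  motion=[
    [[0,0,0,0,0,0,0],[0,0,0,0,0,0,0],[0,0,0,0,0,0,0],[0,0,0,0,0,0,0],[0,0,0,0,0,0,0]],
  ],
)

```text
time_s: 21.82
position: [0.5208, -0.0082, 0.0182]
orientation: [0.0, 0.69, 0.723, 0.0]
ft_force: [-0.3, 0.1, 2.4]
gripper_width: 0.0071
gripper_force: 59.0
```

Emit:
arm_command(
  motion=[
    [[0,0,0,0,0,-30,0],[0,0,0,0,0,-45,0],[0,0,0,20,4,-35,0],[0,0,0,50,6,0,0],[0,0,0,55,6,0,0],[0,0,0,55,6,0,0],[0,0,0,50,6,0,0],[0,0,0,35.5,6,0,0],[0,0,0,0,0,0,0],[0,0,0,0,0,0,0],[0,0,0,0,0,0,0]],
  ],
)

```text
time_s: 23.2
position: [0.5422, 0.2577, 0.1279]
orientation: [0.0, 0.691, 0.723, -0.0]
ft_force: [-0.7, 0.3, -0.9]
gripper_width: 0.0069
gripper_force: 58.8
```

```bash
python3 -c "
from h import *
go([.5424,.2588,.065],92.7)"
```

```text
t 23.2 p [0.5422 0.2577 0.1279] yaw 92.6 tilt 0.02 F [-0.7  0.3 -0.9] w 0.0069
turn z -0.1 shift (after turn) [ 1.1  0.2 62.9] rotvec fix [-0.01  0.02 -0.09]
```

Emit:
arm_command(
  motion=[
    [[0,0,0,1.1,0.2,20,0],[0,0,0,0,0,20,0],[0,0,0,0,0,10,0],[0,0,0,0,0,4,0],[0,0,0,0,0,3,0],[0,0,0,0,0,0,0],[0,0,0,0,0,0,0]],
  ],
)

```text
time_s: 24.08
position: [0.5427, 0.2598, 0.0716]
orientation: [0.0, 0.69, 0.723, 0.0]
ft_force: [0.2, 0.0, -0.6]
gripper_width: 0.0073
gripper_force: 58.7
```

Emit:
arm_command(
  motion=[
    [[0,0,0,-0.5,0,2,0],[0,0,0,0,0,2,0],[0,0,0,0,0,2,0],[0,0,0,0,0,0,0],[0,0,0,0,0,0,0]],
  ],
)

```text
time_s: 24.7
position: [0.5432, 0.2587, 0.0669]
orientation: [0.001, 0.691, 0.723, 0.0]
ft_force: [-3.0, -6.4, 11.9]
gripper_width: 0.007
gripper_force: 61.3
```

Emit:
arm_command(
  motion=[
    [[0,0,0,-1.5,0,0,0],[0,0,0,0,0,0,0],[0,0,0,0,0,0,0]],
  ],
)

```text
time_s: 25.08
position: [0.5431, 0.2579, 0.0666]
orientation: [0.0, 0.69, 0.723, 0.001]
ft_force: [-2.4, -1.7, 9.8]
gripper_width: 0.0067
gripper_force: 60.8
```

Emit:
arm_command(
  motion=[
    [[0,0,0,0,0,0,1],[0,0,0,0,0,0,1],[0,0,0,0,0,0,1],[0,0,0,0,0,0,1],[0,0,0,0,0,-30,1],[0,0,0,0,0,-50,1],[0,0,0,0,0,-60,1],[0,0,0,-50,0,-20,1],[0,0,0,-60,0,0,1],[0,0,0,-60,0,0,1],[0,0,0,-60,0,0,1],[0,0,0,0,0,0,1]],
  ],
)

```text
time_s: 26.58
position: [0.5533, 0.0242, 0.2249]
orientation: [0.0, 0.692, 0.722, -0.0]
ft_force: [-0.5, 0.8, -0.9]
gripper_width: 0.0854
gripper_force: 0.0
```

```bash
python3 - <<'E'
from h import *; import pickle
go(None)
T=avg("top",3);S=avg("scene",3);S0,T0=pickle.load(open("st0.pkl","rb"))
c0=[.4815,.2577,.061]
for n,t,s in(("start",T0,S0),("now",T,S)):
  print(n,"lid T",fit([t],c0,.073,[.33]*3),"S",fit([s],c0,.073,[.33]*3),"both",fit([s,t],c0,.073,[.33]*3,free=(0,1,2)))
a=S["g"][170:250,320:420].clip(0,255).astype("uint8");b=T["g"][195:265,155:240].clip(0,255).astype("uint8");c=S["g"][170:250,160:260].clip(0,255).astype("uint8");d=S0["g"][170:250,320:420].clip(0,255).astype("uint8")
z=lambda x:cv2.resize(x,(375,300),interpolation=cv2.INTER_CUBIC)
cv2.imwrite("pics/g7.png",np.vstack([np.hstack([z(a),z(d)]),np.hstack([z(b),z(c)])]))
E
```

```text
t 26.57 p [0.5533 0.0242 0.2249] yaw 92.4 tilt 0.04 F [-0.5  0.8 -0.9] w 0.0854
start lid T (array([0.48096565, 0.25768366, 0.061     ]), np.float64(56.11411351856079)) S (array([0.47835881, 0.26097482, 0.061     ]), np.float64(35.50438108920934)) both (array([0.48130517, 0.25816657, 0.06357756]), np.float64(89.0867372866185))
now lid T (array([0.48293893, 0.26192873, 0.061     ]), np.float64(48.778649926359435)) S (array([0.47667295, 0.26613642, 0.061     ]), np.float64(26.98847578825523)) both (array([0.48314748, 0.26160286, 0.06615256]), np.float64(73.43236501678513))
```

View pics/g7.png

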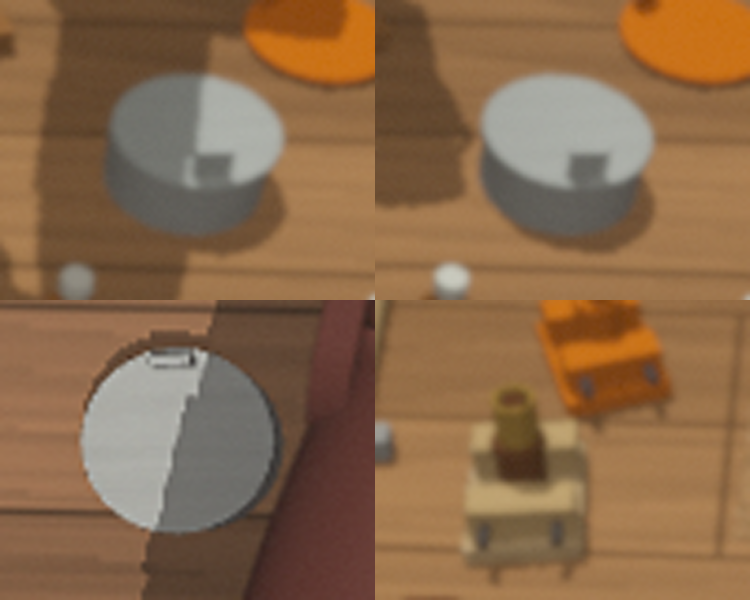

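The lid is back on the tub, but it sits about 4 mm toward +y of where it started (start is the upper-right crop, now is upper-left), so it may be touching the mouth's edge. The ferrule is down on the leg. I'll grip the tab again and centre the lid.

```bash
python3 -c "
from h import *
go([.543,.259,.067],92.7)"
```

```text
t 26.88 p [0.5531 0.0292 0.2251] yaw 92.8 tilt 0.0 F [-0.2  0.  -1. ] w 0.0851
turn z 0.1 shift (after turn) [230.    0.7 158.1] rotvec fix [ 0.   -0.    0.07]
```

Emit:
arm_command(
  motion=[
    [[0,0,0,57.5,0.2,0,1],[0,0,0,57.5,0.2,0,1],[0,0,0,57.5,0.2,0,1],[0,0,0,57.5,0.1,15,1],[0,0,0,0,0,50,1],[0,0,0,0,0,50,1],[0,0,0,0,0,28,1],[0,0,0,0,0,15,1],[0,0,0,0,0,0,1],[0,0,0,0,0,0,1]],
  ],
)

```text
time_s: 28.12
position: [0.5441, 0.2582, 0.0687]
orientation: [0.001, 0.69, 0.723, 0.001]
ft_force: [0.4, 0.4, 0.3]
gripper_width: 0.0853
gripper_force: 0.0
```

Emit:
arm_command(
  motion=[
    [[0,0,0,0,0,0,0],[0,0,0,0,0,0,0],[0,0,0,0,0,0,0],[0,0,0,0,0,0,0],[0,0,0,0,0,0,0]],
  ],
)

```text
time_s: 28.75
position: [0.543, 0.2576, 0.067]
orientation: [0.0, 0.69, 0.723, -0.0]
ft_force: [0.6, -0.4, 0.3]
gripper_width: 0.0069
gripper_force: 61.0
```

Emit:
arm_command(
  motion=[
    [[0,0,0,0,0,-1,0],[0,0,0,-1.5,-0.7,0,0],[0,0,0,-2,-0.8,0,0],[0,0,0,0,0,0,0],[0,0,0,0,0,1.5,0],[0,0,0,0,0,0,0],[0,0,0,0,0,0,0]],
  ],
)

```text
time_s: 29.62
position: [0.5419, 0.2542, 0.0667]
orientation: [0.0, 0.69, 0.723, 0.0]
ft_force: [-0.1, 0.6, 0.9]
gripper_width: 0.0069
gripper_force: 61.1
```

Emit:
arm_command(
  motion=[
    [[0,0,0,0,0,1,0],[0,0,0,0,0,0.5,0],[0,0,0,0,0,0,0],[0,0,0,0,0,0,0]],
  ],
)

```text
time_s: 30.12
position: [0.5423, 0.2543, 0.066]
orientation: [0.0, 0.69, 0.723, 0.0]
ft_force: [-0.6, 1.3, 7.1]
gripper_width: 0.007
gripper_force: 62.0
```

Emit:
arm_command(
  motion=[
    [[0,0,0,0,0,0,1],[0,0,0,0,0,0,1],[0,0,0,0,0,0,1],[0,0,0,0,0,0,1],[0,0,0,0,0,-30,1],[0,0,0,0,0,-50,1],[0,0,0,0,0,-60,1],[0,0,0,-60,0,-20,1],[0,0,0,-60,0,0,1],[0,0,0,-60,-20,0,1],[0,0,0,-60,-20,0,1],[0,0,0,-60,-20,0,1]],
  ],
)

```text
time_s: 31.62
position: [0.4957, -0.0471, 0.2249]
orientation: [0.0, 0.69, 0.723, 0.0]
ft_force: [1.0, -0.7, -0.4]
gripper_width: 0.0856
gripper_force: 0.0
```

Emit:
arm_command(
  motion=[
    [[0,0,0,-60,0,0,1],[0,0,0,0,0,0,1],[0,0,0,0,0,0,1]],
  ],
)

```text
time_s: 32.0
position: [0.4991, -0.1053, 0.2248]
orientation: [-0.0, 0.691, 0.723, 0.0]
ft_force: [-0.6, 0.0, -0.4]
gripper_width: 0.0853
gripper_force: 0.0
```

```bash
python3 - <<'E'
from h import *; import pickle
go(None)
T=avg("top",3);S=avg("scene",3);S0,T0=pickle.load(open("st0.pkl","rb"))
c0=[.4815,.2577,.061]
for n,t,s in(("start",T0,S0),("now",T,S)):
  print(n,"lid T",fit([t],c0,.073,[.33]*3),"S",fit([s],c0,.073,[.33]*3),"both",fit([s,t],c0,.073,[.33]*3,free=(0,1,2)))
# rear/left/right rim heights in S vs start: row shift of edge per sector
for k in range(0,360,45):
  th=np.radians(np.linspace(k-15,k+15,20))
  q=[max(((np.mean(np.abs(edge(f,np.array(c)+[0,0,dz],.073,[.33]*3,.8,th))),round(dz*1000,1)) for dz in np.arange(-.006,.0061,.0005)))[1] for f,c in((S0,[.479,.261,.061]),(S,fit([S],c0,.073,[.33]*3)[0]))]
  print(k,q)
a=S["g"][170:250,320:420].clip(0,255).astype("uint8");b=T["g"][195:265,155:240].clip(0,255).astype("uint8")
cv2.imwrite("pics/g8.png",np.hstack([cv2.resize(x,(400,320),interpolation=cv2.INTER_CUBIC) for x in(a,b)]))
E
```

```text
t 32.0 p [ 0.4991 -0.1053  0.2248] yaw 92.6 tilt 0.02 F [-0.6  0.  -0.4] w 0.0853
start lid T (array([0.48096565, 0.25768366, 0.061     ]), np.float64(56.11411351856079)) S (array([0.47835881, 0.26097482, 0.061     ]), np.float64(35.50438108920934)) both (array([0.48130517, 0.25816657, 0.06357756]), np.float64(89.0867372866185))
now lid T (array([0.48344546, 0.25869508, 0.061     ]), np.float64(54.08562671973634)) S (array([0.47975253, 0.26225513, 0.061     ]), np.float64(39.71157817628166)) both (array([0.48352967, 0.2585005 , 0.06460056]), np.float64(91.32456248511923))
0 [np.float64(-1.5), np.float64(-2.0)]
45 [np.float64(-1.0), np.float64(-0.5)]
90 [np.float64(2.5), np.float64(1.5)]
135 [np.float64(1.5), np.float64(1.0)]
180 [np.float64(2.5), np.float64(2.0)]
225 [np.float64(2.0), np.float64(1.5)]
270 [np.float64(0.5), np.float64(-5.0)]
315 [np.float64(-0.5), np.float64(-1.5)]
```

Lid fits now agree with the start position to about 2.5 mm, inside the 4.5 mm plug clearance, and show no real tilt. It slid sideways without force and reached its seat under a light press. The ferrule went down to firm contact on the shoulder, and the arm is clear, so I'm handing in.

```bash
python3 -c "
from h import *
print(manip.hand_in())"
```

```text
the job is handed in; nothing more can be done
None
```

I handed the job in at about 32 s of the 72 s limit, and the hand-in gave no verdict: the wide ferrule is down on the leg's shoulder, and the lid is back on the tub about 2.5 mm from where it started, with the small ferrule left inside.

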